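# Step the filter turret to its widest window and switch on the lamp

### The job

Working gently with the fingertips, push the tabs of the light source's filter turret round until its widest window is in line with the arrow pointer on the box, then press the lamp button right down and let it come up again. Only push and press: do not lift or shift the box, and leave the lens, the bottle and the mouse where they stand.

Things in the scene. Friction and masses are not known exactly. Their poses are not given: they have to be found in the camera images.
- unit: White box-shaped light source, 2.8 kg, standing loose on rubber feet on the desk: 260 mm (its x) by 200 mm (its y), flat top deck 70 mm above the desk. Origin: centre of its underside, z up. Its top carries the turret, the arrow pointer and the lamp button. It slides if pushed with more than about 15 N.
- turret_axis (a point): Point on the turret's vertical axis, level with its disc top (87 mm above the desk; box frame x +30, y 0). The turret: a flat aluminium disc, 110 mm across, 14 mm thick, its underside 3 mm above the deck, with a central hub 24 mm across standing 8 mm proud. Five windows are set in it and five tabs stick out round it, one tab outside each window, every 72 degrees.
- turret (a joint): Turning angle of the turret in rad: 0 when the widest window (30 mm, and its tab) is at the pointer; grows counter-clockwise seen from above. It turns endlessly either way and keeps counting, so 6.283 is the same place as 0. Plain friction (0.1 N m, about 1.3 N at a tab), no clicks: it stays where it is left.
- widest_window (a point): Centre of the face of the widest window, 33 mm from the turret axis; turns with the turret. The five dark round windows measure 30, 12, 20, 8 and 16 mm across, counter-clockwise from above.
- pointer (a point): Tip of the flat black arrow (24 mm long, 3 mm high) on the deck; it points at the turret axis from the box's -x side, 97 mm from the axis, just outside the tabs' sweep.
- lamp_button (a joint): Travel of the lamp button in m: 0 up, 0.006 fully down. Spring: about 5 N when fully down; it comes up again by itself.
- lamp_button_top (a point): Centre of the top of the round grey push button (24 mm across, top 22 mm above the deck when up; in a round black housing 40 mm across, 12 mm high) on the deck, box frame x -105, y -62; it is pressed straight down.
- objective: Microscope lens: steel barrel 26 mm across, 44 mm tall, standing loose on the deck near the box's corner (box frame about x -105, y +62). Origin: centre of its underside. Leave it alone.
- oil_bottle: Small amber bottle, 30 mm across, 70 mm tall, standing on the desk beside the box. Origin: centre of its underside. Leave it alone.
- mouse: Black computer mouse, about 72 by 62 by 33 mm, on the desk on the other side of the box. Origin: underside. Leave it alone.
- widest_tab (a point): Top outer end of the tab outside the widest window, 90 mm from the axis. All five tabs are alike: grey upright radial fins, 6 mm thick, reaching 35 mm past the disc's rim, from 77 to 103 mm above the desk. Any of them pushed sideways turns the turret. Free space between the tabs down to the deck.

How it is judged:
By the outcome, as a careful person would: the job done as asked, in the order asked, and still so for the second after the job is handed in, with the robot touching nothing.
It also fails if it takes over 58 s, if anything falls off the work surface, if the arm or the gripper's body presses on something with over 40 N, if the wrist force passes 120 N, or if a joint passes its speed limit or range.

### The arm

A 6-joint arm with a two-finger parallel gripper is mounted at the origin on the work surface. World frame = base frame: x ahead of the robot, y to its left, z up, the work surface at z = 0. Lengths are in m, angles in rad, forces in N, time in s.
With the tool pointing down it reaches from about 0.275 to 0.875 m from the base axis. Payload 12.5 kg.
Tool frame: the origin (TCP) lies between the finger pads; the fingertips stand 22 mm ahead of it and the grasp point (between the pads) lies 3 mm ahead of it; z points along the fingers, y is the line along which they close (so a half turn about z gives the same grasp; the last joint's range is limited). The gripper opens to 85 mm and grips with 20 to 120 N. Pads are 22 mm wide; open, the fingers measure 114 mm over their backs; the gripper's body (76 mm by 85 mm) begins 54 mm behind the grasp point. The pads swing forward as they close: fully open they stand 13 mm farther back than shut.
Start: joints at [1.143, 0.351, 1.652, -0, 1.139, -0.085], TCP at [0.185, 0.518, 0.253] pointing down, gripper open.
Joint ranges: [-2.75, 2.75], [-0.79, 2.1], [0.01, 2.65], [-1.57, 4.71], [0.07, 3.14], [-2.87, 2.87]. Speed limits (rad/s): [2.22, 2.22, 2.79, 3.14, 3.14, 3.14].

### API

Orientations are given as a unit quaternion [x, y, z, w].
In Python, from workcell import ctrl gives the robot as it stands.
- The arm moves only by the tool jog_arm, never from a script. Its argument "steps" is a list of rows, each a list of 7 numbers: the shift along the world's x, y, z in m, then the turn, a rotation vector about the world's x, y, z in rad, then the finger opening in m, from 0 to 0.0854. In form: [[x, y, z, wx, wy, wz, hand], ...]. A call has 1 to 20 rows; each row is the pose to reach, as a shift and turn from the pose commanded when the call began; what a row does not reach only later rows make up. A row lasts 1/12 s, in which the tool goes at most 41.7 mm and 7.16 degrees, less where a joint would pass 70% of its speed; a pose out of reach is approached as far as the arm can. A call with a gripper value outside its range is refused whole. The fingers move at their own pace and stop on an object; "grip_force" is the grip in N (left out, the last holds). Time passes only in rows, so rows that repeat a pose let the fingers close. It gives the time, the measured TCP pose, the force, the opening and the grip force at its end, in the units of the state.
- ctrl.sense(): the state, without advancing time (a new reading comes with each control period).
- ctrl.get_image(name): name is "scene" or "top" or "wrist"; returns a dict with "pixels" (400x640x3 uint8, blue, green, red), "K" (3x3 intrinsics, pixels), "distortion" ([k1, k2, p1, p2, k3] as OpenCV has them; the pictures are not rectified), "xyz" and "orientation" of the camera in the world; the wrist camera has in their place "tool_from_camera" (4x4, takes a point from camera to tool coordinates, whose origin is the TCP and whose axes are the flange's). Camera axes: x right, y down, z forward; pixel columns grow to the right and rows downward; lengths in m; the calibration is good to about 2 mm. A picture is of the moment at which its call begins: read the wrist's pose just before it. There is no depth.
- ctrl.sign_off(): hands the job in; it is judged then, once.
The state is a dict: "time_s": time; "joint_positions": joint angles; "qd": joint speeds; "joint_torque": joint torques, N m; "ee_pos": TCP position; "tool_rot": TCP orientation; "force": force on the tool from outside, world axes, zero at the start; "torque": the same for the moment, N m; "grip_width": finger opening in m; "grasp_force": force on a finger pad.
Only numpy, scipy, OpenCV 4.12 (cv2) and the standard library are available. Lean on these libraries where they do the work, as an engineer would, in place of code of your own. Each camera call takes 0.05 s, during which the arm holds its last target. There are 200 camera calls.

## Working session

There is one attempt and no reset: what is moved stays moved. The work goes in short steps, Python scripts to look and compute and a tool call to move; the robot and the scene stay as the last step left them, time stands still between calls to the robot, and variables do not carry over. Pictures are saved under pics/ and viewed, at most 10 in all, crops included, and the job is handed in when it is done.

Besides the shell and the picture viewer there is one more tool, called after "Call:" by a JSON object that holds its "name" and its "arguments", one argument or row to a line. jog_arm: Moves the arm, as the interface text tells. Its arguments: {"type":"object","properties":{"steps":{"type":"array"},"grip_force":{"type":"number"}},"required":["steps"]}

```bash
mkdir -p pics; cat > h.py <<'E'
import numpy as np, cv2
from scipy.spatial.transform import Rotation as R
from workcell import ctrl
def cam(n):
    s=ctrl.sense(); d=ctrl.get_image(n)
    if n=="wrist":
        T=np.eye(4);T[:3,:3]=R.from_quat(s["tool_rot"]).as_matrix();T[:3,3]=s["ee_pos"]
        M=T@np.array(d["tool_from_camera"]);d["Rm"]=M[:3,:3];d["t"]=M[:3,3]
    else:
        d["Rm"]=R.from_quat(d["orientation"]).as_matrix();d["t"]=np.array(d["xyz"])
    return d
def ray(d,uv,z):
    p=cv2.undistortPoints(np.array(uv,float).reshape(-1,1,2),np.array(d["K"]),np.array(d["distortion"])).reshape(-1,2)
    v=np.c_[p,np.ones(len(p))]@d["Rm"].T
    return d["t"]+v*((z-d["t"][2])/v[:,2:3])
def proj(d,P):
    rv=cv2.Rodrigues(d["Rm"].T)[0];tv=-d["Rm"].T@d["t"]
    return cv2.projectPoints(np.array(P,float).reshape(-1,1,3),rv,tv,np.array(d["K"]),np.array(d["distortion"]))[0].reshape(-1,2)
E
python3 - <<'E'
from h import *
for n in("top","scene"):
    d=cam(n);cv2.imwrite(f"pics/{n}0.png",d["pixels"]);print(n,d["t"],d["Rm"].round(2).tolist(),np.array(d["K"])[0])
s=ctrl.sense();print(s["time_s"],s["tool_rot"],s["force"])
E
```

```text
top [0.50276826 0.06327837 0.85340847] [[0.03, -1.0, 0.07], [-1.0, -0.03, -0.01], [0.01, -0.07, -1.0]] [393.57797644   0.         318.51264046]
scene [ 0.99342892 -0.54531588  0.62867207] [[0.81, 0.35, -0.46], [0.58, -0.47, 0.67], [0.02, -0.81, -0.58]] [492.27201166   0.         315.5488009 ]
0.1 [ 1.70564623e-01  9.85346350e-01 -5.13483524e-04 -1.24269532e-04] [-0.13578507  0.19567236 -0.17133525]
```

View pics/top0.png

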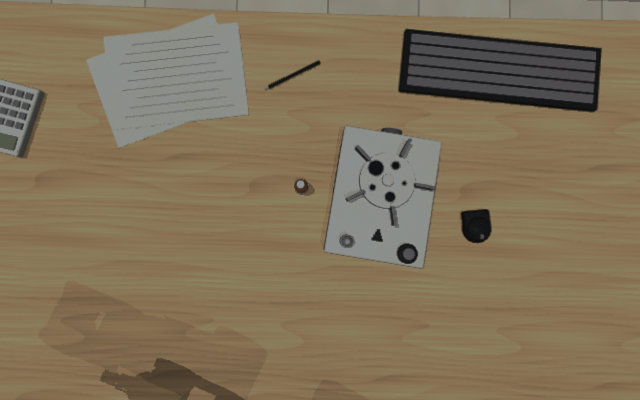

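View pics/scene0.png

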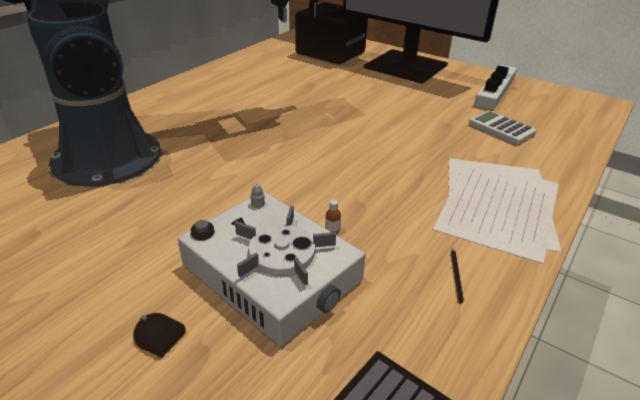

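The top view shows the box around (383,197), with the hub at (388,180) and the widest window at (376,168), up and left of the hub. The pointer is at (377,236), the button at (407,254), the lens at (347,240) and the bottle at (302,186). The scene view agrees. Next I'll measure these in the top view.

```bash
cat > meas.py <<'E'
from h import *
def dark(d,rect,zs,thr=60,amin=12):
    g=d["pixels"].max(2);u0,v0,u1,v1=rect
    m=(g[v0:v1,u0:u1]<thr).astype(np.uint8)
    n,_,st,c=cv2.connectedComponentsWithStats(m)
    return [(st[i,4],c[i]+[u0,v0]) for i in range(1,n) if st[i,4]>=amin]
E
python3 - <<'E'
from meas import *
d=cam("top");im=d["pixels"]
hsv=cv2.cvtColor(im,cv2.COLOR_BGR2HSV)
m=((hsv[...,1]<50)&(hsv[...,2]>110)).astype(np.uint8);m[:, :315]=0;m[:,450:]=0;m[:115]=0;m[280:]=0
m=cv2.morphologyEx(m,cv2.MORPH_OPEN,np.ones((3,3)))
cs=max(cv2.findContours(m,0,1)[0],key=cv2.contourArea)
r=cv2.minAreaRect(cv2.convexHull(cs));print(r)
P=ray(d,cv2.boxPoints(r),0.07);print(P.round(4),[np.linalg.norm(P[i]-P[i-1]).round(4) for i in range(4)])
for a,c in dark(d,(325,125,440,268),0):
    print(a,c.round(1),ray(d,c,0.087)[0,:2].round(4),ray(d,c,0.073)[0,:2].round(4),ray(d,c,0.092)[0,:2].round(4))
cv2.imwrite("pics/crop.png",cv2.resize(im[115:280,315:455],None,fx=3.6,fy=3.6,interpolation=cv2.INTER_CUBIC))
E
```

```text
((383.47509765625, 196.47238159179688), (99.94750213623047, 128.5155487060547), 9.35297966003418)
[[ 0.458   0.044   0.07  ]
 [ 0.7139  0.0084  0.07  ]
 [ 0.6862 -0.1914  0.07  ]
 [ 0.4315 -0.1512  0.07  ]] [np.float64(0.1969), np.float64(0.2584), np.float64(0.2017), np.float64(0.2578)]
60 [391.9 130.3] [ 0.7012 -0.0843] [ 0.7048 -0.087 ] [ 0.6999 -0.0834]
38 [361.2 154.2] [ 0.6518 -0.0244] [ 0.6545 -0.026 ] [ 0.6509 -0.0238]
166 [375.5 167.6] [ 0.626  -0.0531] [ 0.6282 -0.0552] [ 0.6252 -0.0523]
44 [395.1 165. ] [ 0.632  -0.0915] [ 0.6344 -0.0943] [ 0.6312 -0.0905]
33 [422.3 187.3] [ 0.5895 -0.1455] [ 0.591  -0.1493] [ 0.5889 -0.1441]
22 [372.1 186.9] [ 0.5876 -0.047 ] [ 0.5891 -0.0491] [ 0.587  -0.0463]
74 [389.7 196.4] [ 0.5699 -0.0818] [ 0.5711 -0.0844] [ 0.5694 -0.0808]
38 [391.3 215.1] [ 0.5333 -0.0854] [ 0.5339 -0.0882] [ 0.5331 -0.0845]
71 [377.2 236. ] [ 0.4922 -0.0585] [ 0.492  -0.0607] [ 0.4922 -0.0577]
214 [406. 253.] [ 0.4609 -0.1148] [ 0.4601 -0.1181] [ 0.4612 -0.1136]
```

View pics/crop.png

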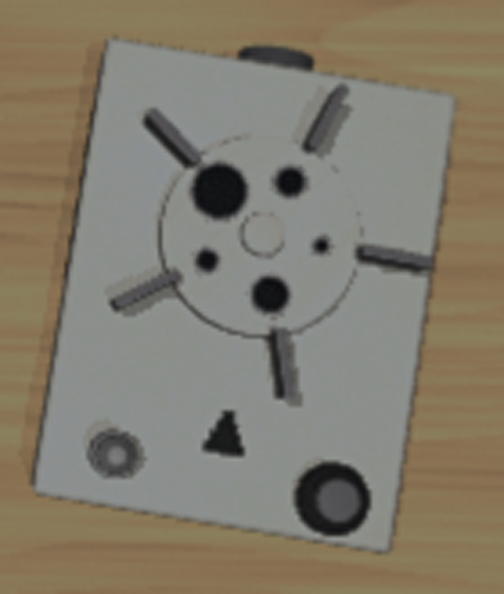

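The box centre is about (0.572,-0.073) with a yaw of about -8.5°, which puts the turret axis at about (0.602,-0.077). The widest window sits at 45° in world, and the pointer is at about 171.5°. That means turning it about +126.5° counter-clockwise. I'll close the fingers and go above the gap at 9°, behind the widest tab.

Call:
{"name": "jog_arm", "arguments": {
  "steps": [
    [0.02,-0.024,0,0,0,0,0],
    [0.046,-0.055,0,0,0,0,0],
    [0.072,-0.085,0,0,0,0,0],
    [0.098,-0.116,0,0,0,0,0],
    [0.124,-0.147,0,0,0,0,0],
    [0.15,-0.178,0,0,0,0,0],
    [0.176,-0.209,0,0,0,0,0],
    [0.202,-0.24,0,0,0,0,0],
    [0.228,-0.271,0,0,0,0,0],
    [0.254,-0.302,0,0,0,0,0],
    [0.28,-0.333,0,0,0,0,0],
    [0.306,-0.364,0,0,0,0,0],
    [0.332,-0.394,0,0,0,0,0],
    [0.358,-0.425,0,0,0,0,0],
    [0.384,-0.456,0,0,0,0,0],
    [0.41,-0.487,0,0,0,0,0],
    [0.436,-0.518,0,0,0,0,0],
    [0.462,-0.549,0,0,0,0,0],
    [0.48,-0.57,0,0,0,0,0],
    [0.491,-0.583,0,0,0,0,0]
  ],
  "grip_force": 20
}}

```text
time_s: 1.82
ee_pos: [0.6771, -0.0678, 0.2524]
tool_rot: [0.172, 0.985, -0.0, -0.0]
force: [-0.1, 0.7, 0.2]
grip_width: 0.0002
grasp_force: 0.0
```

Call:
{"name": "jog_arm", "arguments": {
  "steps": [
    [0,0,-0.01,0,0,0,0],
    [0,0,-0.03,0,0,0,0],
    [0,0,-0.05,0,0,0,0],
    [0,0,-0.07,0,0,0,0],
    [0,0,-0.09,0,0,0,0],
    [0,0,-0.105,0,0,0,0],
    [0,0,-0.12,0,0,0,0],
    [0,0,-0.13,0,0,0,0],
    [0,0,-0.136,0,0,0,0],
    [0,0,-0.139,0,0,0,0],
    [0,0,-0.14,0,0,0,0],
    [0,0,-0.14,0,0,0,0]
  ]
}}

```text
time_s: 2.82
ee_pos: [0.676, -0.0649, 0.1138]
tool_rot: [0.171, 0.985, 0.0, 0.0]
force: [-0.5, -0.5, -0.2]
grip_width: 0.0001
grasp_force: 0.0
```

```bash
python3 - <<'E'
from h import *
# arc offsets from start angle 9deg, r=0.075
for a in list(np.arange(12,153,3.5))+[150]:
    p=0.075*(np.array([np.cos(np.radians(a)),np.sin(np.radians(a))])-np.array([np.cos(np.radians(9)),np.sin(np.radians(9))]))
    print(a,p.round(3).tolist(),end="; ")
print(ctrl.sense()["ee_pos"])
E
```

```text
12.0 [-0.001, 0.004]; 15.5 [-0.002, 0.008]; 19.0 [-0.003, 0.013]; 22.5 [-0.005, 0.017]; 26.0 [-0.007, 0.021]; 29.5 [-0.009, 0.025]; 33.0 [-0.011, 0.029]; 36.5 [-0.014, 0.033]; 40.0 [-0.017, 0.036]; 43.5 [-0.02, 0.04]; 47.0 [-0.023, 0.043]; 50.5 [-0.026, 0.046]; 54.0 [-0.03, 0.049]; 57.5 [-0.034, 0.052]; 61.0 [-0.038, 0.054]; 64.5 [-0.042, 0.056]; 68.0 [-0.046, 0.058]; 71.5 [-0.05, 0.059]; 75.0 [-0.055, 0.061]; 78.5 [-0.059, 0.062]; 82.0 [-0.064, 0.063]; 85.5 [-0.068, 0.063]; 89.0 [-0.073, 0.063]; 92.5 [-0.077, 0.063]; 96.0 [-0.082, 0.063]; 99.5 [-0.086, 0.062]; 103.0 [-0.091, 0.061]; 106.5 [-0.095, 0.06]; 110.0 [-0.1, 0.059]; 113.5 [-0.104, 0.057]; 117.0 [-0.108, 0.055]; 120.5 [-0.112, 0.053]; 124.0 [-0.116, 0.05]; 127.5 [-0.12, 0.048]; 131.0 [-0.123, 0.045]; 134.5 [-0.127, 0.042]; 138.0 [-0.13, 0.038]; 141.5 [-0.133, 0.035]; 145.0 [-0.136, 0.031]; 148.5 [-0.138, 0.027]; 152.0 [-0.14, 0.023]; 150 [-0.139, 0.026]; [ 0.67604556 -0.06491366  0.11375065]
```

Now the first half of the arc, up to 75°.

Call:
{"name": "jog_arm", "arguments": {
  "steps": [
    [-0.001,0.004,0,0,0,0,0],
    [-0.002,0.008,0,0,0,0,0],
    [-0.003,0.013,0,0,0,0,0],
    [-0.005,0.017,0,0,0,0,0],
    [-0.007,0.021,0,0,0,0,0],
    [-0.009,0.025,0,0,0,0,0],
    [-0.011,0.029,0,0,0,0,0],
    [-0.014,0.033,0,0,0,0,0],
    [-0.017,0.036,0,0,0,0,0],
    [-0.02,0.04,0,0,0,0,0],
    [-0.023,0.043,0,0,0,0,0],
    [-0.026,0.046,0,0,0,0,0],
    [-0.03,0.049,0,0,0,0,0],
    [-0.034,0.052,0,0,0,0,0],
    [-0.038,0.054,0,0,0,0,0],
    [-0.042,0.056,0,0,0,0,0],
    [-0.046,0.058,0,0,0,0,0],
    [-0.05,0.059,0,0,0,0,0],
    [-0.055,0.061,0,0,0,0,0],
    [-0.055,0.061,0,0,0,0,0]
  ]
}}

```text
time_s: 4.48
ee_pos: [0.6199, -0.0036, 0.1133]
tool_rot: [0.17, 0.985, 0.0, -0.0]
force: [-0.1, -1.0, 0.6]
grip_width: 0.0004
grasp_force: 0.0
```

```bash
python3 - <<'E'
from h import *
d=cam("scene");cv2.imwrite("pics/s1.png",cv2.resize(d["pixels"][150:350,150:400],None,fx=3,fy=3))
E
```

```text
(no output)
```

View pics/s1.png

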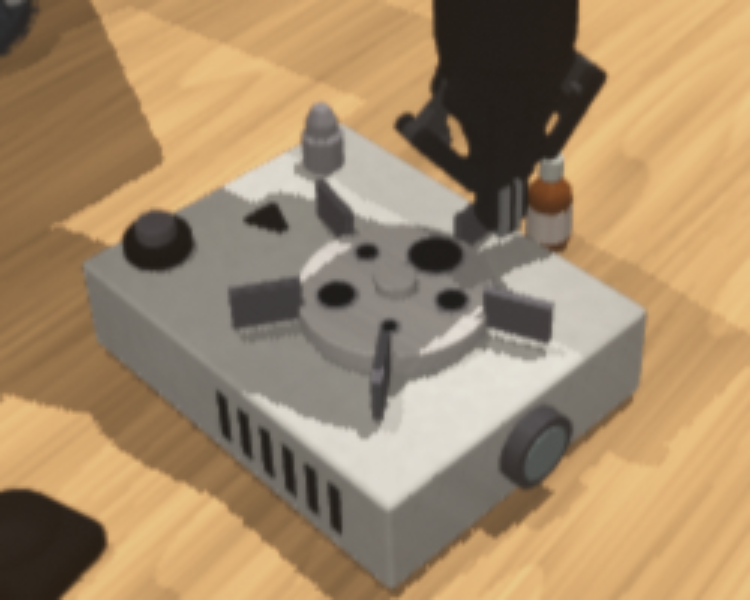

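The finger is pushing the widest tab at about (490,220) in the crop, and the turret is following. I'll continue to about 149°.

Call:
{"name": "jog_arm", "arguments": {
  "steps": [
    [-0.004,0.001,0,0,0,0,0],
    [-0.009,0.002,0,0,0,0,0],
    [-0.013,0.002,0,0,0,0,0],
    [-0.018,0.002,0,0,0,0,0],
    [-0.022,0.002,0,0,0,0,0],
    [-0.027,0.002,0,0,0,0,0],
    [-0.031,0.001,0,0,0,0,0],
    [-0.036,0,0,0,0,0,0],
    [-0.04,-0.001,0,0,0,0,0],
    [-0.045,-0.002,0,0,0,0,0],
    [-0.049,-0.004,0,0,0,0,0],
    [-0.053,-0.006,0,0,0,0,0],
    [-0.057,-0.008,0,0,0,0,0],
    [-0.061,-0.011,0,0,0,0,0],
    [-0.065,-0.013,0,0,0,0,0],
    [-0.068,-0.016,0,0,0,0,0],
    [-0.072,-0.019,0,0,0,0,0],
    [-0.075,-0.023,0,0,0,0,0],
    [-0.078,-0.026,0,0,0,0,0],
    [-0.081,-0.03,0,0,0,0,0]
  ]
}}

```text
time_s: 6.2
ee_pos: [0.5395, -0.0343, 0.1133]
tool_rot: [0.171, 0.985, 0.0, -0.0]
force: [1.3, 0.2, -0.1]
grip_width: -0.0008
grasp_force: 0.8
```

```bash
cat >> meas.py <<'E'
def turret(fr="top",zx=0):
    d=cam(fr);A=np.array([.6021,-.077])
    im=d["pixels"].max(2);px=[]
    out=[]
    # search dark blobs within 50 mm of the axis
    uv=proj(d,[[*(A+0.052*np.array([np.cos(t),np.sin(t)])),.087] for t in np.linspace(0,6.28,40)]).astype(np.int32)
    mk=np.zeros(im.shape,np.uint8);cv2.fillPoly(mk,[uv],1)
    m=((im<55)&(mk>0)).astype(np.uint8)
    n,_,st,c=cv2.connectedComponentsWithStats(m)
    for i in range(1,n):
        if st[i,4]>8:
            p=ray(d,c[i],.087)[0,:2]-A
            print(st[i,4],c[i].round(1),"r",np.hypot(*p).round(4),"ang",np.degrees(np.arctan2(p[1],p[0])).round(1))
E
python3 -c "
from meas import *
turret('top');print();turret('scene');print(ctrl.sense()['ee_pos'])"
```

```text
119 [377.7 171.1] r 0.0259 ang 48.8

140 [271.  233.6] r 0.037 ang 156.3
29 [294.4 234.4] r 0.0367 ang 91.2
15 [261.7 247.9] r 0.032 ang -135.9
55 [280.2 257.8] r 0.0278 ang -54.6
[ 0.53921577 -0.03458295  0.11319621]
```

```bash
cat >> meas.py <<'E'
def fit(P,k):  # P: world xy of windows, k: index 0..4 CCW from widest -> centre, angle of widest
    z=np.array(P)@[1,1j];w=.033*np.exp(1j*np.radians(72)*np.array(k))
    c=z.mean();a=np.sum((z-c)*np.conj(w-w.mean()))
    th=np.angle(a);C=c-np.exp(1j*th)*w.mean()
    print("fit C",np.round(C,4),"ang",np.degrees(th).round(2),"res mm",(1e3*abs(z-C-np.exp(1j*th)*w)).round(1))
E
python3 -c "
from meas import *
d=cam('scene')
P=ray(d,[[271,233.6],[294.4,234.4],[261.7,247.9],[280.2,257.8]],.087)[:,:2]
fit(P,[0,4,1,2])
# reference: pre-move frame features in top
fit([[.626,-.0531],[.632,-.0915],[.5876,-.047],[.5699,-.0818]],[0,4,1,2])
"
```

```text
fit C (0.5996-0.073j) ang 160.29 res mm [0.5 0.7 0.3 0.7]
fit C (0.6026-0.0765j) ang 45.03 res mm [0.1 0.  0.1 0.2]
```

Call:
{"name": "jog_arm", "arguments": {
  "steps": [
    [-0.001,-0.003,0,0,0,0,0],
    [-0.003,-0.006,0,0,0,0,0],
    [-0.005,-0.009,0,0,0,0,0],
    [-0.007,-0.012,0,0,0,0,0],
    [-0.007,-0.012,0,0,0,0,0],
    [-0.007,-0.012,0,0,0,0,0],
    [-0.003,-0.003,0,0,0,0,0],
    [0.0,0.002,0,0,0,0,0],
    [0.0,0.002,0.03,0,0,0,0],
    [0.0,0.002,0.06,0,0,0,0],
    [0.0,0.002,0.09,0,0,0,0],
    [0.0,0.002,0.12,0,0,0,0],
    [-0.02,-0.02,0.14,0,0,0,0],
    [-0.04,-0.04,0.14,0,0,0,0],
    [-0.06,-0.06,0.14,0,0,0,0],
    [-0.08,-0.08,0.14,0,0,0,0],
    [-0.08,-0.08,0.14,0,0,0,0],
    [-0.08,-0.08,0.14,0,0,0,0]
  ]
}}

```text
time_s: 7.85
ee_pos: [0.4597, -0.1142, 0.2536]
tool_rot: [0.171, 0.985, -0.0, 0.0]
force: [-0.3, 0.4, 0.1]
grip_width: -0.0001
grasp_force: 0.0
```

```bash
python3 -c "
from meas import *
turret('top');d=cam('top');cv2.imwrite('pics/t2.png',cv2.resize(d['pixels'][115:280,315:455],None,fx=3.6,fy=3.6,interpolation=cv2.INTER_CUBIC))
print(ctrl.sense()['ee_pos'])"
```

```text
64 [399.2 168.1] r 0.0331 ang -43.1
44 [370.5 182. ] r 0.0336 ang 98.5
22 [402.1 187.9] r 0.0325 ang -117.3
166 [384.4 196.1] r 0.0325 ang 170.1
[ 0.46044633 -0.1134659   0.25341111]
```

View pics/t2.png

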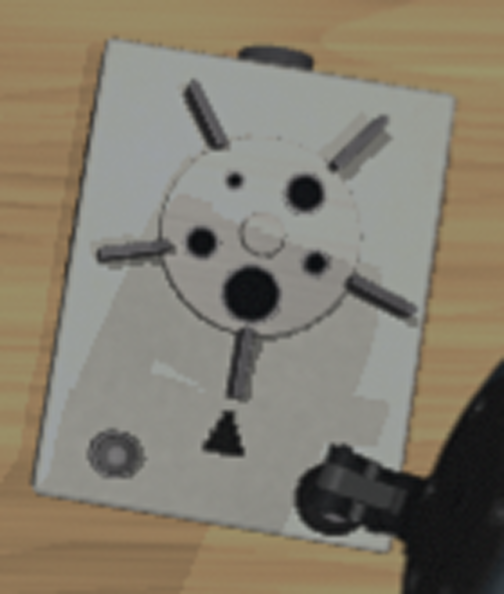

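```bash
python3 - <<'E'
from meas import *
d=cam("top")
P=ray(d,[[399.2,168.1],[370.5,182],[402.1,187.9],[384.4,196.1]],.087)[:,:2]
fit(P,[2,4,1,0])
im=d["pixels"];hsv=cv2.cvtColor(im,cv2.COLOR_BGR2HSV)
s=hsv[...,1].astype(float)
# box edges: saturation step between grey deck and wood, sampled across predicted edges, top-deck plane
c0=np.array([.5727,-.0722]);a=np.radians(-8.4);X=np.array([np.cos(a),np.sin(a)]);Y=np.array([-X[1],X[0]])
for name,n,t,h,L in(("+y",Y,X,.1,.11),("-y",-Y,X,.1,.11),("+x",X,Y,.13,.08)):
    E=[]
    for u in np.linspace(-L,L,60):
        if name=="-y" and u<0: continue
        o=np.linspace(h-.012,h+.012,49)
        q=c0+u*t+o[:,None]*n
        uv=proj(d,np.c_[q,np.full(49,.07)]).astype(np.float32)
        g=cv2.remap(im.astype(np.float32),uv[:,0].copy(),uv[:,1].copy(),cv2.INTER_LINEAR).reshape(49,3)
        f=np.convolve(g[:,0],np.ones(5)/5,'valid');k=np.argmax(-np.diff(f)) # blue drops at the wood
        E.append((u,o[k+2]))
    E=np.array(E);med=np.median(E[:,1]);E=E[abs(E[:,1]-med)<.003]
    p=np.polyfit(*E.T,1);print(name,len(E),"slope deg",np.degrees(p[0]).round(2),"off",p[1].round(4))
g=im.max(2);u0,v0=368,226
m=(g[v0:246,u0:386]<55).astype(np.uint8);ys,xs=np.nonzero(m)
w=ray(d,np.c_[xs+u0,ys+v0],.073)[:,:2];C=np.array([.6021,-.0767]);v=w.mean(0)-C
print(len(xs),w.mean(0),"pointer dir",np.degrees(np.arctan2(v[1],v[0])))
E
```

```text
fit C (0.6025-0.0764j) ang 171.16 res mm [0.3 0.2 0.4 0.3]
+y 60 slope deg 0.5 off 0.0992
-y 30 slope deg -0.65 off 0.098
+x 60 slope deg -0.47 off 0.1279
69 [ 0.49204443 -0.06052954] pointer dir 171.64134094704195
```

The box hasn't moved. In the top crop the widest window at (250,293) and its tab at (240,365) nearly line up with the arrow at (226,430). The numbers give 171.2° for the turret against about 172.0° for the pointer, so I'll nudge it 0.9° (about 1.2 mm).

Call:
{"name": "jog_arm", "arguments": {
  "steps": [
    [0.02,0.02,0,0,0,0,0],
    [0.04,0.041,0,0,0,0,0],
    [0.06,0.062,0,0,0,0,0],
    [0.08,0.082,0,0,0,0,0],
    [0.08,0.082,-0.02,0,0,0,0],
    [0.08,0.082,-0.05,0,0,0,0],
    [0.08,0.082,-0.08,0,0,0,0],
    [0.08,0.082,-0.11,0,0,0,0],
    [0.08,0.082,-0.13,0,0,0,0],
    [0.08,0.082,-0.14,0,0,0,0],
    [0.08,0.082,-0.14,0,0,0,0],
    [0.078,0.078,-0.14,0,0,0,0],
    [0.076,0.074,-0.14,0,0,0,0],
    [0.0745,0.071,-0.14,0,0,0,0],
    [0.0735,0.069,-0.14,0,0,0,0],
    [0.073,0.068,-0.14,0,0,0,0],
    [0.0725,0.067,-0.14,0,0,0,0],
    [0.0725,0.067,-0.14,0,0,0,0],
    [0.0725,0.067,-0.14,0,0,0,0],
    [0.0725,0.067,-0.14,0,0,0,0]
  ]
}}

```text
time_s: 9.67
ee_pos: [0.5324, -0.0469, 0.1133]
tool_rot: [0.171, 0.985, 0.0, 0.0]
force: [1.2, 0.7, 0.7]
grip_width: 0.0002
grasp_force: 0.3
```

Call:
{"name": "jog_arm", "arguments": {
  "steps": [
    [0.002,0.004,0,0,0,0,0],
    [0.005,0.01,0,0,0,0,0],
    [0.0075,0.015,0,0,0,0,0],
    [0.0075,0.015,0.03,0,0,0,0],
    [0.0075,0.015,0.06,0,0,0,0],
    [0.0075,0.015,0.09,0,0,0,0],
    [0.0075,0.015,0.12,0,0,0,0],
    [-0.0125,-0.007,0.14,0,0,0,0],
    [-0.0325,-0.027,0.14,0,0,0,0],
    [-0.0525,-0.047,0.14,0,0,0,0],
    [-0.0725,-0.067,0.14,0,0,0,0],
    [-0.0725,-0.067,0.14,0,0,0,0],
    [-0.0725,-0.067,0.14,0,0,0,0]
  ]
}}

```text
time_s: 10.75
ee_pos: [0.4596, -0.1143, 0.2535]
tool_rot: [0.171, 0.985, 0.0, 0.0]
force: [-0.3, -0.2, -0.1]
grip_width: 0.0004
grasp_force: 0.0
```

```bash
python3 - <<'E'
from meas import *
turret('top')
d=cam("wrist");cv2.imwrite("pics/w1.png",d["pixels"])
# predicted button centre from box pose
yaw=np.radians(-7.9);X=np.array([np.cos(yaw),np.sin(yaw)]);Y=np.array([-X[1],X[0]]);A=np.array([.6025,-.0764])
B=A-.135*X-.062*Y;print("button",B.round(4),proj(d,[[*B,.092]]).round(1),ctrl.sense()["ee_pos"])
E
```

```text
64 [399.2 168.1] r 0.0331 ang -43.1
44 [370.5 182. ] r 0.0336 ang 98.5
22 [402.1 187.9] r 0.0325 ang -117.3
167 [384.4 196.2] r 0.0325 ang 170.2
button [ 0.4603 -0.1193] [[315.7 193.4]] [ 0.46041468 -0.11352416  0.25338299]
```

View pics/w1.png

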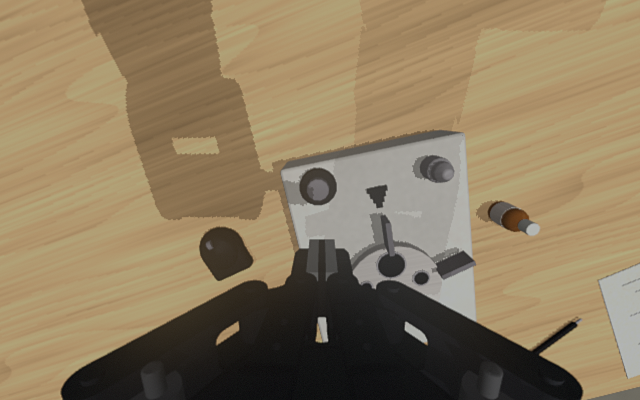

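The turret is essentially unchanged at 171.2°, within about 0.8° of the pointer (0.5 mm at the window), so I'll accept that. In the wrist view the button cap is at about (318,188), the arrow at (377,193), the widest window at (391,265), and the lens at (437,168) still stands. Next I'll locate the button.

```bash
python3 - <<'E'
from meas import *
d=cam("wrist")
print(ray(d,[[318,188]],.092),ray(d,[[318,186.5]],.082))
g=d["pixels"].max(2)[165:210,296:340]
m=((g>75)&(g<125)).astype(np.uint8);n,_,st,c=cv2.connectedComponentsWithStats(m)
for i in range(1,n):
    if st[i,4]>60:print(st[i],c[i]+[296,165],ray(d,c[i]+[296,165],.092))
t=np.array([ray(d,[391.5,265],.087)[0],ray(d,[377,193],.073)[0]]);print(t)
E
```

```text
[[ 0.45590147 -0.11485392  0.092     ]] [[ 0.45664863 -0.11525379  0.082     ]]
[ 11  13  22  23 399] [317.3433584  189.00250627] [[ 0.45666562 -0.11583851  0.092     ]]
[[ 0.56835172 -0.06761948  0.087     ]
 [ 0.4870258  -0.05792699  0.073     ]]
```

Call:
{"name": "jog_arm", "arguments": {
  "steps": [
    [-0.001,-0.004,-0.02,0,0,0,0],
    [-0.001,-0.004,-0.05,0,0,0,0],
    [-0.001,-0.004,-0.08,0,0,0,0],
    [-0.001,-0.004,-0.105,0,0,0,0],
    [-0.001,-0.004,-0.12,0,0,0,0],
    [-0.001,-0.004,-0.13,0,0,0,0],
    [-0.001,-0.004,-0.135,0,0,0,0],
    [-0.001,-0.004,-0.137,0,0,0,0],
    [-0.001,-0.004,-0.139,0,0,0,0],
    [-0.001,-0.004,-0.141,0,0,0,0],
    [-0.001,-0.004,-0.1425,0,0,0,0],
    [-0.001,-0.004,-0.1435,0,0,0,0],
    [-0.001,-0.004,-0.1445,0,0,0,0],
    [-0.001,-0.004,-0.145,0,0,0,0],
    [-0.001,-0.004,-0.145,0,0,0,0],
    [-0.001,-0.004,-0.145,0,0,0,0]
  ]
}}

```text
time_s: 12.23
ee_pos: [0.4593, -0.1182, 0.1086]
tool_rot: [0.171, 0.985, -0.0, 0.001]
force: [2.3, 0.4, 4.5]
grip_width: 0.0004
grasp_force: 2.2
```

Call:
{"name": "jog_arm", "arguments": {
  "steps": [
    [0,0,-0.0005,0,0,0,0],
    [0,0,-0.001,0,0,0,0],
    [0,0,-0.0015,0,0,0,0],
    [0,0,-0.0015,0,0,0,0],
    [0,0,-0.0015,0,0,0,0]
  ]
}}

```text
time_s: 12.65
ee_pos: [0.4593, -0.1182, 0.1078]
tool_rot: [0.171, 0.985, -0.0, 0.001]
force: [-1.3, 2.1, 18.7]
grip_width: 0.0003
grasp_force: 9.1
```

The force jumped to 18.7 N, so the button is on its stop. Now I'll release straight up and move clear.

Call:
{"name": "jog_arm", "arguments": {
  "steps": [
    [0,0,0.001,0,0,0,0],
    [0,0,0.004,0,0,0,0],
    [0,0,0.008,0,0,0,0],
    [0,0,0.015,0,0,0,0],
    [0,0,0.04,0,0,0,0],
    [0,0,0.07,0,0,0,0],
    [0,0,0.1,0,0,0,0],
    [0,0,0.13,0,0,0,0],
    [-0.02,-0.02,0.15,0,0,0,0],
    [-0.04,-0.05,0.15,0,0,0,0],
    [-0.05,-0.08,0.15,0,0,0,0],
    [-0.05,-0.08,0.15,0,0,0,0],
    [-0.05,-0.08,0.15,0,0,0,0],
    [-0.05,-0.08,0.15,0,0,0,0]
  ]
}}

```text
time_s: 13.82
ee_pos: [0.4085, -0.1976, 0.2566]
tool_rot: [0.171, 0.985, 0.0, -0.001]
force: [0.4, 0.1, 0.4]
grip_width: -0.0
grasp_force: 0.0
```

```bash
python3 -c "
from meas import *
turret('top');d=cam('top');cv2.imwrite('pics/t3.png',cv2.resize(d['pixels'][115:280,290:500],None,fx=3.6,fy=3.6,interpolation=cv2.INTER_CUBIC))
print(ctrl.sense()['ee_pos'])"
```

```text
66 [399.2 168.1] r 0.0331 ang -43.1
43 [370.6 182. ] r 0.0334 ang 98.4
22 [402.1 187.9] r 0.0325 ang -117.3
161 [384.4 196.2] r 0.0326 ang 170.3
[ 0.40890652 -0.19718595  0.25660753]
```

View pics/t3.png

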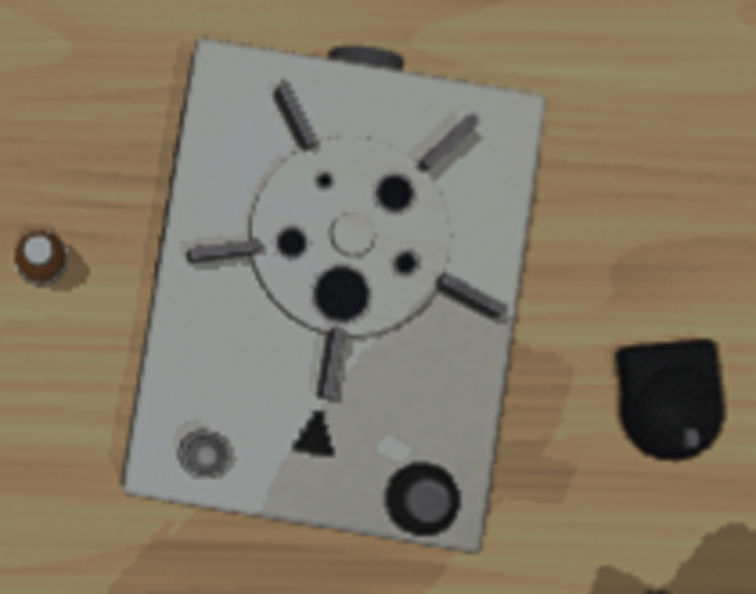

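The final picture shows the widest window at (341,293) and its tab at (330,365) in line with the arrow at (315,435). The box, lens, bottle and mouse are where they were, and the button looks up. I'm handing it in.

```bash
python3 -c "
from workcell import ctrl
print(ctrl.sign_off())"
```

```text
the job is handed in; nothing more can be done
None
```

I turned the turret's widest window to within about 1° of the arrow pointer, pressed the lamp button to its stop and released it, and handed the job in at about 14 s; the box, lens, bottle and mouse did not visibly move.

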